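Close a split supply housing on its dowels and hold it shut

TASK

Finish the repaired power-supply module: set the green supply board down into the open bare-aluminium bottom half of the housing, level on its standoffs between the brass locating pins, with its white-terminal end towards the black cable gland. Then fit the grey cover over the two steel dowels (they differ in size, so it goes on only one way round: green lamp window over the gland end) and press it down against the sprung copper earthing contacts until the two halves meet all round. Finish with the gripper still on the cover and still pressing the housing closed, ready for the screws - do not let go - and leave the other things on the bench where they are.

Things in the scene. Friction and masses are not known exactly. Their poses are not given: they have to be found in the camera images.
- base: Bottom half of the split housing, bare aluminium, loose on the bench, 0.55 kg, 62 x 124 x 22 mm (x, y, z). Origin: centre of its underside; z up, y along its length. Open trough (|x| < 28, |y| < 42 mm) with 2.5 mm walls, rim 22 mm up; solid end blocks beyond. A black cable gland, 18 mm wide, sticks out 17 mm from its +y end.
- seat (a point): Where the board's origin belongs: centre of the base, on the tops of four standoffs, 24 mm above the base's underside (2 mm above the rim). Eight brass pins, 4 mm thick, tapered tips 32 mm up, stand 1.2 to 1.4 mm clear of the board's edges, at x = +-26.2, y = +-28.5 and x = +-12.5, y = +-39.4 mm: the middle of the long sides is free for fingers.
- dowel_big (a point): Tip of the bullet-nosed steel dowel, 8 mm thick, on the base's centre line 52 mm from its middle towards +y (gland end); the tip is 36 mm above the base's underside, 14 mm above the rim; the nose tapers over the last 4 mm.
- dowel_small (a point): Tip of the other steel dowel, 5 mm thick, 52 mm from the middle towards -y; same height, nose tapering over the last 3 mm.
- contacts (a point): Centre of the base in its rim plane. At x = +-16, y = +-52 mm, beside the dowels, four sprung copper earthing contacts stand 5 mm above it; the pair at each end moves as one, down to flush. Together they push back with 6 N at first touch and 12 N when flush, so the resting cover (2 N) stays 5 mm open until pressed with about 10 N.
- cover: Top half of the housing, painted grey, hollow, open side down, 0.22 kg. Origin: centre of its lower rim plane, z up, y along its length. A flange 62 x 124 mm (x, y), 15 mm high; on it a box 54 mm wide in x, 84 mm long in y, up to 42 mm: grip it here across x. Level shoulders at 15 mm take the fingertips. 3 mm ribs on top. Closed, it has the base's axes and its origin is 22 mm above the base's.
- cover_cable_end (a point): Mouth of the cover's 9.5 mm hole, 14 mm deep, for the 8 mm dowel: in its rim plane, 52 mm from its origin towards +y, the end with the round green lamp window on top.
- cover_far_end (a point): Mouth of the cover's 6.5 mm hole, 14 mm deep, for the 5 mm dowel: in its rim plane, 52 mm from its origin towards -y.
- board: Repaired supply board, green, 46 x 73 mm (x, y) and 4 mm thick, 55 g, lying parts up. Origin: centre of its underside; z up, y along its length. The white terminal block is at its +y end, the upright heat-sink plate at -y. A transformer 20 mm wide (|x| < 10, y from -17 to 11) rises to 25 mm. Take it by the middle of its long edges, 46 mm apart.
- board_plus_y (a point): Point on the board at the middle of its short edge at its +y end (the white terminal), 36 mm from its centre; this end belongs towards the base's +y end (the gland).
- screw_tray: Bystander: round steel dish with screws, 87 mm across, 20 mm high; origin at the centre of its underside. Leave it.
- screwdriver: Bystander: blue-handled screwdriver lying down, 128 mm long, 16 mm thick; origin under its middle. Leave it.
- kapton_roll: Bystander: roll of amber tape lying flat, 94 mm across, 18 mm high; origin at the centre of its underside. Leave it.
- solder_spool: Bystander: reel of solder wire, 54 mm across, 46 mm high; origin at the centre of its underside. Leave it.
- flux_bottle: Bystander: small white squeeze bottle with a red top and needle, 35 mm across, 105 mm high; origin at the centre of its underside. Leave it.

How it is judged (in metres and radians):
On the way, in this order (a step that is already met when the one before it is completed fails the run):
1. the board lies released in the bottom half, on its standoffs between the pins, right way round, before the cover goes on (horizontal distance between board and seat below 0.003 m and z of board in the frame of base between 0.022 and 0.0258 m and angle between the z axis of board and the z axis of base, either way round below 0.04 rad and y of board_plus_y in the frame of base above 0.02 m and angle between base's own z axis and vertical below 0.04 rad and height (world z) of base below 0.004 m and contact force between the fingers and board below 0.3 N and horizontal distance between cover and base above 0.06 m), for 0.2 s.
2. the cover is on both dowels, right way round (horizontal distance between board and seat below 0.003 m and z of board in the frame of base between 0.022 and 0.0258 m and angle between the z axis of board and the z axis of base, either way round below 0.04 rad and y of board_plus_y in the frame of base above 0.02 m and horizontal distance between cover_cable_end and dowel_big below 0.003 m and horizontal distance between cover_far_end and dowel_small below 0.003 m and z of each of cover_cable_end, cover_far_end in the frame of base below 0.032 m), for 0.1 s.
At the end, for the whole second after the job is handed in: Bottom half flat on the bench; board released on its standoffs, within 3 mm, right way round; cover on both dowels, both ends within 3 mm and closed to within 1.8 mm of the rim, at least 8 N between the halves, the fingers still bearing on the cover; bystanders within 4 cm (horizontal distance between board and seat below 0.003 m and z of board in the frame of base between 0.022 and 0.0258 m and angle between the z axis of board and the z axis of base, either way round below 0.04 rad and y of board_plus_y in the frame of base above 0.02 m and angle between base's own z axis and vertical below 0.04 rad and height (world z) of base below 0.004 m and horizontal distance between cover_cable_end and dowel_big below 0.003 m and horizontal distance between cover_far_end and dowel_small below 0.003 m and z of cover_cable_end in the frame of base between 0.019 and 0.0238 m and z of cover_far_end in the frame of base between 0.019 and 0.0238 m and contact force between cover and base above 8 N and contact force between the fingers and cover above 3 N and linear speed of cover below 0.02 m/s); the arm keeps its last pose, push and grip.
It fails at once if the screw tray is shifted by more than 4 cm (distance of screw_tray from where it was at the start of the episode above 0.04 m).
It fails at once if the screwdriver is shifted by more than 4 cm (distance of screwdriver from where it was at the start of the episode above 0.04 m).
It fails at once if the kapton roll is shifted by more than 4 cm (distance of kapton_roll from where it was at the start of the episode above 0.04 m).
It fails at once if the solder spool is shifted by more than 4 cm (distance of solder_spool from where it was at the start of the episode above 0.04 m).
It fails at once if the flux bottle is shifted by more than 4 cm (distance of flux_bottle from where it was at the start of the episode above 0.04 m).
It also fails if it takes over 64 s, if anything falls off the work surface, if the arm or the gripper's body presses on something with over 40 N, if the wrist force passes 120 N, or if a joint passes its speed limit or range.

ROBOT

A 6-joint arm with a two-finger parallel gripper is mounted at the origin on a cart in front of the work surface, level with it; the furniture and walls round the work are solid. World frame = base frame: x ahead of the robot, y to its left, z up, the work surface at z = 0. Lengths are in mm, angles in rad, forces in N, time in s.
With the tool pointing down it reaches from about 350 to 725 mm from the base axis. Payload 6 kg.
Tool frame: the origin (TCP) lies at the very end of the fingers, on their centre line; the grasp point (between the pads) lies 19 mm behind it (env.grip_depth is the distance from the TCP to the grasp point, in mm); z points along the fingers, y is the line along which they close (so a half turn about z gives the same grasp; the last joint's range is limited). The gripper opens to 85 mm and grips with 20 to 120 N. Pads are 22 mm wide; open, the fingers measure 114 mm over their backs; the gripper's body (76 mm by 85 mm) begins 54 mm behind the grasp point. The pads swing forward as they close: fully open they stand 13 mm farther back than shut.
Start: joints at [1.672, 0.04, 0.085, 0, -1.615, -0.334], TCP at [138.397, 583.798, 231.261] pointing down, gripper open.
Joint ranges: [-2.56, 2.56], [-1.29, 2.01], [-1.08, 1.49], [-3.29, 1.98], [-2.81, -0.18], [-2.99, 2.99]. Speed limits (rad/s): [2.57, 2.57, 3.01, 3.14, 3.14, 3.14].

INTERFACE

Orientations are given as a unit quaternion [x, y, z, w].
In Python, from station import env gives the robot as it stands. The module is installed in compiled form; this text tells all that it offers.
- The arm moves only by the tool send_rows, never from a script. Its argument "motion" is a list of rows, each a list of 5 numbers: the shift along the tool's x, y, z in mm, then the turn about the tool's z in degrees, then the closure, from -1 (fully open) to 1 (shut). A call has 1 to 8 rows; each row is the pose to reach, as a shift and turn from the pose commanded when the call began, along the tool's axes at that moment; what a row does not reach only later rows make up. A row lasts 1/12 s, in which the tool goes at most 41.7 mm and 7.16 degrees, less where a joint would pass 70% of its speed; a pose out of reach is approached as far as the arm can. A call with a gripper value outside its range is refused whole. The fingers move at their own pace and stop on an object; "force" is the grip in N (left out, the last holds). Time passes only in rows, so rows that repeat a pose let the fingers close. It gives the time, the measured TCP pose, the force, the opening and the grip force at its end, in the units of the state.
- env.get_state(): the state, without advancing time (a new reading comes with each control period).
- env.read_camera(name): name is "side" or "top" or "wrist"; returns a dict with "img" (480x640x3 uint8, red, green, blue), "range_z" (480x640 float32, mm along the optical axis (not along the pixel's ray), 0 where there is no reading), "mtx" (3x3 intrinsics, pixels), "dist_coeffs" ([k1, k2, p1, p2, k3] as OpenCV has them; the pictures are not rectified), "extrinsics" (4x4, takes a point from world to camera coordinates). Camera axes: x right, y up, looking along -z (the intrinsics and any distortion apply to the point x, -y, -z); pixel columns grow to the right and rows downward; lengths in mm; the calibration is good to about 2 mm. A picture is of the moment at which its call begins.
- env.close_job(): hands the job in; it is judged then, once.
Trained networks look in a picture, given as the dict that the camera call returned (one of the last four; its "shot" number tells which), for a name from the list of things; names that differ only in an ending like _2 or _b are one class to them, and where a whole thing is asked for, a point or a joint stands for the part that bears it (a point fixed in the world has none). Each returns a list of dicts, best first, with "confidence" (0 to 1); they miss things now and then, are a little off and sometimes report something else, mostly with a low value. They report only what shows in the picture. A call takes as long as a camera call.
- env.recognise(picture, target): "uv" ([column, row] in pixels, amid what is visible of it).
- env.mark_of(picture, target): "uv" ([column, row] in pixels: a listed point, or the origin of a listed thing).
The state is a dict: "t": time; "joint_pos": joint angles; "dq": joint speeds; "joint_efforts": joint torques, N m; "tool_pos": TCP position; "tool_rot": TCP orientation; "wrist_force": force on the tool from outside, world axes, zero at the start; "wrist_torque": the same for the moment, N m; "finger_gap": finger opening in mm; "gripper_force": force on a finger pad.
Only numpy, scipy, OpenCV 4.12 (cv2) and the standard library are available. Lean on these libraries where they do the work, as an engineer would, in place of code of your own. Each camera call takes 0.05 s, during which the arm holds its last target. There are 200 camera calls.

## Working session

There is one attempt and no reset: what is moved stays moved. The work goes in short steps, Python scripts to look and compute and a tool call to move; the robot and the scene stay as the last step left them, time stands still between calls to the robot, and variables do not carry over. Pictures are saved under pics/ and viewed, at most 10 in all, crops included, and the job is handed in when it is done.

Besides the shell and the picture viewer there is one more tool, called after "Request:" by a JSON object that holds its "name" and its "arguments", one argument or row to a line. send_rows: Moves the arm, as the interface text tells. Its arguments: {"type":"object","properties":{"motion":{"type":"array"},"force":{"type":"number"}},"required":["motion"]}

```bash
mkdir -p pics
cat > h.py <<'E'
import numpy as np, cv2
from station import env
from scipy.spatial.transform import Rotation as R
def cam(n): return env.read_camera(n)
def world(p,uv,z=None,depth=None):
    K=np.array(p["mtx"]);d=np.array(p["dist_coeffs"]);E=np.array(p["extrinsics"])
    x,y=cv2.undistortPoints(np.array([[uv]],float),K,d)[0,0]
    ray=np.array([x,-y,-1.0]);Rm=E[:3,:3];t=E[:3,3];o=-Rm.T@t;r=Rm.T@ray
    s=(z-o[2])/r[2] if z is not None else depth
    return o+s*r
def cloud(p):
    Z=p["range_z"];h,w=Z.shape
    g=np.stack(np.meshgrid(np.arange(w),np.arange(h)),-1).reshape(-1,1,2).astype(float)
    u=cv2.undistortPoints(g,np.array(p["mtx"]),np.array(p["dist_coeffs"])).reshape(h,w,2)
    c=np.stack([u[...,0]*Z,-u[...,1]*Z,-Z],-1);E=np.array(p["extrinsics"])
    W=(c-E[:3,3])@E[:3,:3];W[Z==0]=np.nan
    return W
def proj(p,X):
    E=np.array(p["extrinsics"]);c=E[:3,:3]@np.array(X,float)+E[:3,3]
    return cv2.projectPoints(np.array([[c[0],-c[1],-c[2]]]),np.zeros(3),np.zeros(3),np.array(p["mtx"]),np.array(p["dist_coeffs"]))[0][0,0]
def save(p,f): cv2.imwrite("pics/"+f,p["img"][...,::-1])
def tool(X):
    "world shift -> tool axes"
    s=env.get_state();return R.from_quat(s["tool_rot"]).inv().apply(np.array(X)-s["tool_pos"])
E
python3 - <<'E'
from h import *
s=env.get_state();print(s["tool_pos"],s["tool_rot"],s["finger_gap"],R.from_quat(s["tool_rot"]).as_matrix().round(3).tolist())
p=cam("top");save(p,"top0.png");W=cloud(p)
q=cam("side");save(q,"side0.png");V=cloud(q)
for nm,pp,C in(("top",p,W),("side",q,V)):
  for t in "base seat dowel_big dowel_small contacts cover cover_cable_end cover_far_end board board_plus_y".split():
    for m in env.mark_of(pp,t)[:1]:
      u,v=m["uv"];print(nm,t,round(m["confidence"],2),np.round([u,v]), C[int(v),int(u)].round(0) if 0<=u<640 and 0<=v<480 else "")
E
```

```text
[138.25574853 583.51963595 230.27365065] [ 9.93234960e-01 -1.16118643e-01 -5.12837639e-05  8.79240288e-04] 85.36130689455968 [[0.973, -0.231, -0.0], [-0.231, -0.973, -0.002], [0.0, 0.002, -1.0]]
top base 0.59 [329. 244.] [583. -14.  -3.]
top seat 0.91 [331. 241.] [589. -16.   3.]
top dowel_big 0.68 [303. 240.] [590.  42.  24.]
top dowel_small 0.75 [331. 243.] [584. -18.   4.]
top contacts 0.93 [328. 242.] [587. -12.   1.]
top cover 0.91 [226. 323.] [418. 210.  40.]
top cover_cable_end 0.92 [199. 318.] [429. 271.  13.]
top cover_far_end 0.96 [251. 326.] [408. 160.  17.]
top board 0.95 [425. 232.] [ 601. -222.   24.]
top board_plus_y 0.72 [403. 228.] [ 614. -178.   -1.]
side base 0.97 [328. 280.] [580. -22.   6.]
side seat 0.75 [327. 339.] [428. -97.   3.]
side dowel_big 0.59 [301. 254.] [651.  73.   0.]
side dowel_small 0.83 [351. 267.] [654. -32.  -1.]
side contacts 0.75 [329. 268.] [618.  -3.   6.]
side cover 0.98 [161. 287.] [386. 183.  32.]
side cover_cable_end 0.72 [327. 269.] [613.  -2.   5.]
side cover_far_end 0.77 [182. 301.] [404. 159.   4.]
side board 0.75 [440. 304.] [ 597. -220.    9.]
side board_plus_y 0.82 [423. 298.] [ 610. -188.    5.]
```

View pics/top0.png

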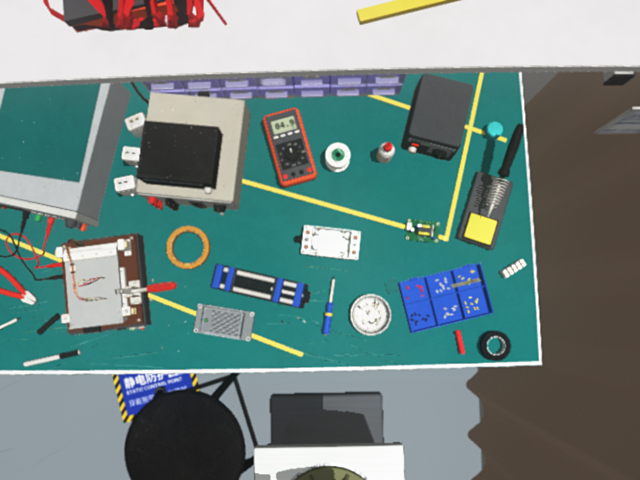

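View pics/side0.png

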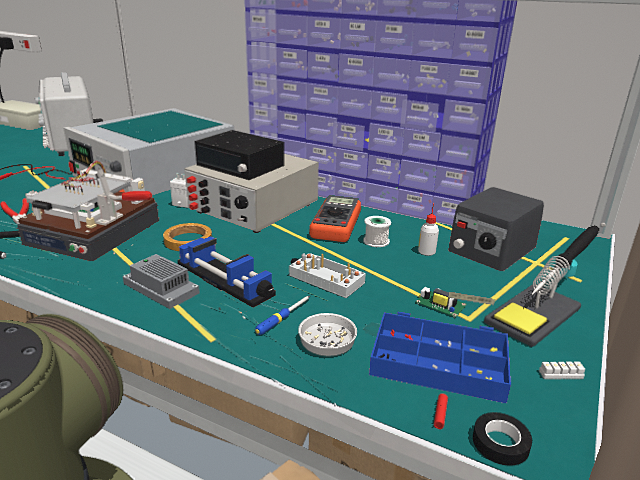

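The top view shows the base at (331,243) with its gland to the left, the board at (423,230) and the cover at (225,321). The vise stands between base and cover, at about (260,285). I'll move above the base and turn about 90° on the way.

Request:
{"name": "send_rows", "arguments": {
  "motion": [
    [538,483,0,57,-1],
    [538,483,0,57,-1],
    [538,483,0,57,-1],
    [538,483,0,57,-1],
    [538,483,0,57,-1],
    [538,483,0,57,-1],
    [538,483,0,57,-1],
    [538,483,0,57,-1]
  ]
}}

```text
t: 1.77
tool_pos: [329.0, 308.1, 231.7]
tool_rot: [0.816, -0.578, -0.0, -0.001]
wrist_force: [1.3, 0.7, -0.1]
finger_gap: 85.7
gripper_force: 0.0
```

Run:
```python
from h import *
s=env.get_state();print(s["tool_pos"],s["joint_pos"]);print(tool([540,-15,260]));print(R.from_quat(s["tool_rot"]).as_matrix().round(3).tolist())
```

```text
[328.99010061 308.12783794 231.7104397 ] [ 1.20385590e+00 -3.67727305e-01 -2.74339046e-01  1.29455979e-04
 -1.66299698e+00 -8.66185194e-01]
[374.76153983 -92.07397421 -28.51750431]
[[0.331, -0.944, 0.001], [-0.944, -0.331, 0.001], [-0.001, -0.001, -1.0]]
```

Request:
{"name": "send_rows", "arguments": {
  "motion": [
    [375,-92,-28,30,-1],
    [375,-92,-28,30,-1],
    [375,-92,-28,30,-1],
    [375,-92,-28,30,-1],
    [375,-92,-28,30,-1],
    [375,-92,-28,30,-1],
    [375,-92,-28,30,-1],
    [375,-92,-28,30,-1]
  ]
}}

```text
t: 2.43
tool_pos: [512.4, 30.4, 255.9]
tool_rot: [-0.64, 0.768, -0.0, 0.0]
wrist_force: [0.2, 1.8, 0.4]
finger_gap: 85.4
gripper_force: 0.0
```

Request:
{"name": "send_rows", "arguments": {
  "motion": [
    [50,-5,0,0,-1],
    [50,-5,0,0,-1],
    [50,-5,0,0,-1],
    [50,-5,0,0,-1]
  ]
}}

```text
t: 2.77
tool_pos: [507.5, -18.0, 255.5]
tool_rot: [-0.64, 0.768, -0.0, 0.0]
wrist_force: [-0.5, -0.3, -0.5]
finger_gap: 84.8
gripper_force: 0.0
```

Run:
```python
from h import *
s=env.get_state();print(s["tool_pos"],s["joint_pos"]);print(R.from_quat(s["tool_rot"]).as_matrix().round(3).tolist())
p=cam("wrist");save(p,"w1.png");W=cloud(p)
E=np.array(p["extrinsics"]);print(-E[:3,:3].T@E[:3,3])
for t in "base seat dowel_big dowel_small contacts board".split():
    for m in env.mark_of(p,t)[:2]:
      u,v=m["uv"];print(t,round(m["confidence"],2),np.round([u,v]), W[int(v),int(u)].round(1) if 0<=u<640 and 0<=v<480 else "")
```

```text
[507.50957179 -17.951422   255.51550937] [ 3.61920287e-01 -2.02204052e-01 -9.92426416e-02 -4.98273712e-05
 -1.67344932e+00 -5.43883954e-01]
[[-0.181, -0.983, 0.0], [-0.983, 0.181, 0.0], [-0.0, -0.0, -1.0]]
[ 492.453025   -100.44935768  398.41486651]
base 0.92 [235. 212.] [585.7 -16.    5.1]
seat 0.94 [227. 219.] [594.3 -10.2   3.4]
dowel_big 0.71 [432. 391.] [428.7 185.9  44.6]
dowel_big 0.66 [234. 275.] [592.2  34.5  37.5]
dowel_small 0.68 [221. 162.] [579.4 -66.6  36.2]
contacts 0.68 [230. 215.] [590.2 -14.5   3.7]
contacts 0.36 [389.  92.] [428.  -96.1   2.9]
```

View pics/w1.png

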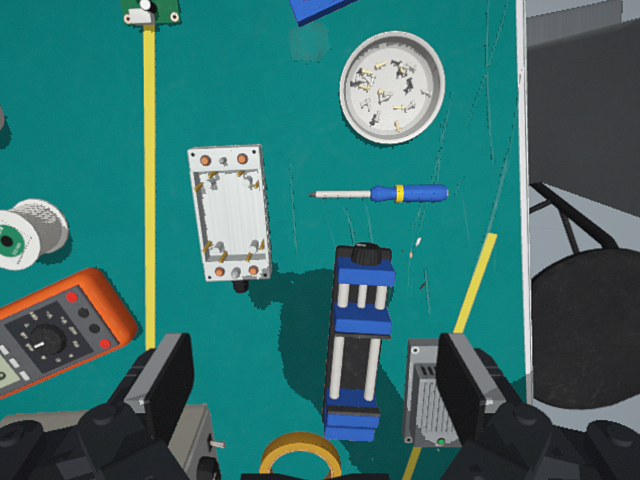

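The wrist view shows the base lengthwise, with its gland at (240,286), dowel_big at (234,275) and dowel_small at (221,162). The two dowels measure 102 mm apart against a nominal 104. Next is the board.

Request:
{"name": "send_rows", "arguments": {
  "motion": [
    [182,-128,30,6,-1],
    [182,-128,30,6,-1],
    [182,-128,30,6,-1],
    [182,-128,30,6,-1],
    [182,-128,30,6,-1],
    [182,-128,30,6,-1],
    [182,-128,30,6,-1],
    [182,-128,30,6,-1]
  ]
}}

```text
t: 3.78
tool_pos: [600.9, -220.0, 224.3]
tool_rot: [-0.599, 0.801, 0.001, -0.001]
wrist_force: [-0.8, 1.3, 0.4]
finger_gap: 85.3
gripper_force: 0.0
```

Run:
```python
from h import *
s=env.get_state();print(s["tool_pos"],s["joint_pos"]);print(R.from_quat(s["tool_rot"]).as_matrix().round(3).tolist())
p=cam("wrist");save(p,"w2.png");W=cloud(p)
for t in "board board_plus_y base".split():
    for m in env.mark_of(p,t)[:2]:
      u,v=m["uv"];print(t,round(m["confidence"],2),np.round([u,v]), W[int(v),int(u)].round(1) if 0<=u<640 and 0<=v<480 else "", world(p,[u,v],z=2).round(1))
# green board segmentation
c=W[150:420,150:500].reshape(-1,3)
k=(np.linalg.norm(c[:,:2]-[601,-222],axis=1)<65)&(c[:,2]>1.5)&(c[:,2]<9)
q=c[k];print(len(q),np.percentile(q[:,2],[5,25,50,75,95]))
c2=c[(np.linalg.norm(c[:,:2]-[601,-222],axis=1)<65)&(c[:,2]>2)]
r=cv2.minAreaRect(c2[:,:2].astype(np.float32));print(r)
k=(np.linalg.norm(c[:,:2]-[601,-222],axis=1)<65)&(c[:,2]>12);print("tall",cv2.minAreaRect(c[k][:,:2].astype(np.float32)),np.nanmax(c[k][:,2]))
t=(np.abs(W[...,2])<4);print("table z",np.nanmedian(W[...,2][t]))
```

```text
[ 600.85260217 -220.00644376  224.25628221] [-3.88907147e-02  1.47194501e-01  1.86363407e-01 -6.23665875e-05
 -1.61191445e+00 -2.47451966e-01]
[[-0.282, -0.959, -0.002], [-0.959, 0.282, 0.0], [0.0, 0.002, -1.0]]
board 0.75 [309. 208.] [ 604.9 -222.    26. ] [ 606.7 -216.3    2. ]
board_plus_y 0.97 [314. 248.] [ 611.7 -184.4   16.3] [ 612.7 -179.4    2. ]
base 0.88 [384. 384.] [586.2 -21.5   3.9] [586.  -19.9   2. ]
3198 [1.74831159 3.9700536  4.61227542 5.23907219 6.6954745 ]
((603.4077758789062, -211.59580993652344), (105.21827697753906, 116.29827117919922), 73.55899047851562)
tall ((597.6710815429688, -222.73489379882812), (93.1190414428711, 70.27161407470703), 17.299558639526367) 284.66402081775544
table z 0.1301711951639309
```

View pics/w2.png

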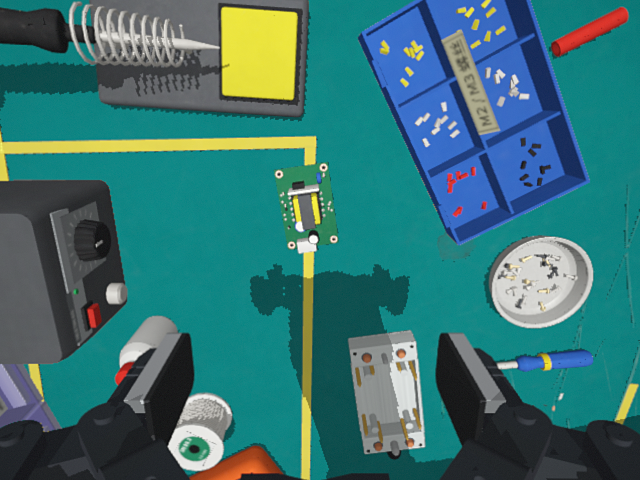

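The wrist view shows the board at (307,207), with the white terminal at (305,245) towards world +y. I'll fit the board's rectangle from depth and colour.

```bash
cat >> h.py <<'E'
def boardfit(p,W,c0,zlo,zhi,vis=None):
    hsv=cv2.cvtColor(p["img"],cv2.COLOR_RGB2HSV)
    m=(np.linalg.norm(W[...,:2]-c0,axis=2)<60)&(W[...,2]>zlo)&(W[...,2]<zhi)
    n,l,st,ce=cv2.connectedComponentsWithStats(cv2.morphologyEx(m.astype(np.uint8),cv2.MORPH_OPEN,np.ones((3,3))))
    i=1+np.argmax(st[1:,4]);mm=l==i
    ys,xs=np.where(mm);z=np.nanmedian(W[mm][:,2])
    top=W[mm];top=top[np.abs(top[:,2]-z)<3]
    box=cv2.minAreaRect(top[:,:2].astype(np.float32))
    return st[i],z,box
E
python3 - <<'E'
from h import *
p=cam("wrist");W=cloud(p)
for zl in (1.5,2.5,3.2): print(boardfit(p,W,[603,-218],zl,9))
hsv=cv2.cvtColor(p["img"],cv2.COLOR_RGB2HSV)
for (u,v) in ((283,200),(325,235),(250,220),(332,180)): print(hsv[v,u],p["img"][v,u])
E
```

```text
(array([ 275,  160,   64,   87, 2816], dtype=int32), np.float64(4.696579175284372), ((608.2839965820312, -218.49249267578125), (72.28541564941406, 46.05234909057617), 82.17822265625))
(array([ 275,  160,   64,   87, 2804], dtype=int32), np.float64(4.698635908048338), ((608.2839965820312, -218.49249267578125), (72.28541564941406, 46.05234909057617), 82.17822265625))
(array([ 275,  160,   64,   86, 2610], dtype=int32), np.float64(4.720207040965875), ((608.2628784179688, -218.58230590820312), (72.08273315429688, 45.97718811035156), 82.26426696777344))
[ 58  20 168] [156 168 155]
[ 76 170 129] [ 43 129  89]
[ 89 229 137] [ 14 137 133]
[ 90 218 138] [ 20 137 138]
```

Fit is 72.3 × 46.0 mm, which matches the board. Board centre is about (608.3, -218.5), axis at 82.2°. I'll align above it, lower and re-measure.

Request:
{"name": "send_rows", "arguments": {
  "motion": [
    [-3.5,-6.7,70,-8.6,-0.32],
    [-3.5,-6.7,70,-8.6,-0.32],
    [-3.5,-6.7,70,-8.6,-0.32],
    [-3.5,-6.7,70,-8.6,-0.32],
    [-3.5,-6.7,70,-8.6,-0.32],
    [-3.5,-6.7,70,-8.6,-0.32]
  ]
}}

```text
t: 4.53
tool_pos: [609.3, -218.4, 159.0]
tool_rot: [-0.658, 0.753, -0.002, 0.001]
wrist_force: [-0.2, 0.0, 0.4]
finger_gap: 56.4
gripper_force: 0.0
```

```bash
cat >> h.py <<'E'
def st():
    s=env.get_state();r=R.from_quat(s["tool_rot"]).as_matrix()
    print("tcp",np.round(s["tool_pos"],1),"xaxis",round(np.degrees(np.arctan2(r[1,0],r[0,0])),2),"tilt",r[2].round(4),"gap",round(s["finger_gap"],1),"F",np.round(s["wrist_force"],1));return s
E
python3 - <<'E'
from h import *
s=st();p=cam("wrist");save(p,"w3.png");W=cloud(p)
print(boardfit(p,W,[608,-218],2.0,9))
# fingertip points in tool frame
r=R.from_quat(s["tool_rot"]).as_matrix();T=(W-np.array(s["tool_pos"]))@r
k=(np.abs(T[...,0])<14)&(np.abs(T[...,1])<70)&(T[...,2]>-40)&(T[...,2]<10)
q=T[k];print(len(q))
for sg in(-1,1):
  a=q[q[:,1]*sg>0];print(sg,len(a),np.percentile(a,[1,50,99],axis=0).round(1).tolist() if len(a) else "")
E
```

```text
tcp [ 609.3 -218.4  159. ] xaxis -97.76 tilt [ 9.0e-04 -4.7e-03 -1.0e+00] gap 56.4 F [-0.2  0.   0.4]
(array([ 285,  173,   66,   97, 4036], dtype=int32), np.float64(4.69413940050948), ((608.2128295898438, -218.53309631347656), (72.36534118652344, 46.11179733276367), 82.10317993164062))
6615
-1 3308 [[-10.8, -41.7, -39.8], [6.9, -29.5, -26.3], [11.4, -28.1, -6.1]]
1 3307 [[-10.7, 27.7, -39.7], [6.9, 29.1, -26.2], [11.5, 41.2, -5.7]]
```

Request:
{"name": "send_rows", "arguments": {
  "motion": [
    [-197,50,0,0,-0.32],
    [-197,50,0,0,-0.32],
    [-197,50,0,0,-0.32],
    [-197,50,0,0,-0.32],
    [-197,50,0,0,-0.32],
    [-197,50,0,0,-0.32],
    [-197,50,0,0,-0.32],
    [-197,50,0,0,-0.32]
  ]
}}

```text
t: 5.25
tool_pos: [585.7, -16.1, 157.0]
tool_rot: [-0.658, 0.753, -0.001, 0.001]
wrist_force: [0.0, -0.5, -0.5]
finger_gap: 56.3
gripper_force: 0.0
```

```bash
cat >> h.py <<'E'
def basefit(p,W,c0,zlo=17,zhi=25,rad=75):
    m=(np.linalg.norm(W[...,:2]-c0,axis=2)<rad)&(W[...,2]>zlo)&(W[...,2]<zhi)
    q=W[m];z=np.median(q[:,2]);q=q[:,:2].astype(np.float32)
    return len(q),z,cv2.minAreaRect(q)
E
python3 - <<'E'
from h import *
s=st();p=cam("wrist");save(p,"w4.png");W=cloud(p)
print(basefit(p,W,[586,-16]))
for t in "dowel_big dowel_small seat contacts base".split():
    for m in env.mark_of(p,t)[:2]:
      u,v=m["uv"];z=dict(dowel_big=36,dowel_small=36,seat=24,contacts=22,base=0)[t]
      print(t,round(m["confidence"],2),np.round([u,v]),world(p,[u,v],z=z).round(1))
# dowel tops from depth
k=(np.linalg.norm(W[...,:2]-[586,-16],axis=2)<75)&(W[...,2]>28)&(W[...,2]<40)
n,l,stt,ce=cv2.connectedComponentsWithStats(k.astype(np.uint8))
for i in range(1,n):
  if stt[i,4]>8: print(stt[i,4],W[l==i].mean(0).round(1),W[l==i][:,2].max().round(1))
E
```

```text
tcp [585.7 -16.1 157. ] xaxis -97.72 tilt [-5.0e-04 -2.3e-03 -1.0e+00] gap 56.3 F [ 0.  -0.5 -0.5]
(6579, np.float64(22.10781423133156), ((586.8060913085938, -9.411331176757812), (136.6234130859375, 63.695823669433594), 82.11103820800781))
dowel_big 0.97 [316. 311.] [592.1  36.6  36. ]
dowel_small 0.57 [315. 158.] [579.4 -66.1  36. ]
seat 0.61 [312. 233.] [587.8 -16.   24. ]
contacts 0.63 [315. 235.] [586.5 -13.6  22. ]
base 0.59 [316. 224.] [585.9 -14.5   0. ]
59 [578.8 -67.5  34.4] 37.8
33 [592.9 -56.6  30.3] 33.4
28 [568.2 -53.3  30.7] 33.3
30 [607.8 -47.7  30.4] 33.6
29 [556.1 -40.7  30.5] 33.3
24 [615.5   8.4  30.4] 33.0
28 [563.9  15.4  30.2] 32.6
23 [603.5  20.9  30.6] 33.7
24 [578.8  24.2  30.3] 33.1
117 [592.8  34.2  33.4] 37.2
```

View pics/w4.png

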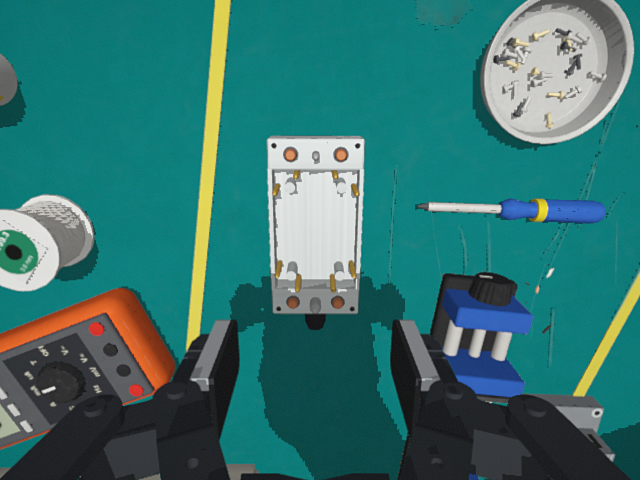

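Run:
```python
from h import *
for n in range(2):
  p=cam("wrist");W=cloud(p);c0=np.array([585.9,-16.0]);a=np.radians(82.15)
  ey=np.array([np.cos(a),np.sin(a)]);ex=np.array([ey[1],-ey[0]])
  k=(np.linalg.norm(W[...,:2]-c0,axis=2)<80)&(W[...,2]>20)&(W[...,2]<24)
  q=W[k][:,:2]-c0;x=q@ex;y=q@ey
  m=np.abs(x)>12
  print(cv2.minAreaRect(W[k][m][:,:2].astype(np.float32)))
  for f in(.2,.5,1): print(f,np.percentile(x[np.abs(y)<40],[f,100-f]).round(2),np.percentile(y[m],[f,100-f]).round(2))
  # end block top planes: inner edge positions, pins
  P=np.array([[sx*26.2,sy*28.5] for sx in(-1,1) for sy in(-1,1)]+[[sx*12.5,sy*39.4] for sx in(-1,1) for sy in(-1,1)])
  t=(W[...,2]>29.5)&(W[...,2]<36)&(np.linalg.norm(W[...,:2]-c0,axis=2)<80);T=W[t][:,:2]-c0;T=np.c_[T@ex,T@ey]
  for pp in P:
    g=T[np.linalg.norm(T-pp,axis=1)<5];print(pp,len(g),((g.max(0)+g.min(0))/2-pp).round(2),(g.mean(0)-pp).round(2))
```

```text
((585.9390869140625, -15.731101989746094), (123.74585723876953, 62.169124603271484), 82.10807800292969)
0.2 [-31.03  31.03] [-61.51  61.78]
0.5 [-31.01  30.97] [-61.47  61.62]
1 [-30.96  30.92] [-61.42  61.28]
[-26.2 -28.5] 20 [0.32 0.03] [0.2  0.11]
[-26.2  28.5] 17 [-0.13 -0.11] [-0.09 -0.2 ]
[ 26.2 -28.5] 24 [-0.21  0.03] [-0.16  0.03]
[26.2 28.5] 17 [-0.22  0.13] [-0.2 -0.2]
[-12.5 -39.4] 22 [-0.15  0.27] [0.01 0.02]
[-12.5  39.4] 14 [0.29 0.03] [ 0.08 -0.16]
[ 12.5 -39.4] 23 [-0.04  0.29] [-0.04  0.21]
[12.5 39.4] 19 [ 0.04 -0.19] [-0.1  -0.15]
((585.9071044921875, -15.559310913085938), (123.78952026367188, 62.158565521240234), 82.2729263305664)
0.2 [-31.04  30.98] [-61.41  61.93]
0.5 [-31.    30.95] [-61.36  61.78]
1 [-30.97  30.9 ] [-61.31  61.41]
[-26.2 -28.5] 24 [-0.05  0.11] [0.08 0.1 ]
[-26.2  28.5] 18 [ 0.15 -0.41] [ 0.   -0.31]
[ 26.2 -28.5] 22 [-0.31  0.07] [-0.2   0.25]
[26.2 28.5] 16 [-0.02 -0.25] [-0.05 -0.38]
[-12.5 -39.4] 21 [0.14 0.45] [0.05 0.3 ]
[-12.5  39.4] 17 [ 0.21 -0.26] [ 0.1 -0.3]
[ 12.5 -39.4] 21 [-0.14  0.32] [-0.13  0.18]
[12.5 39.4] 19 [-0.05 -0.51] [-0.3  -0.48]
```

Request:
{"name": "send_rows", "arguments": {
  "motion": [
    [197.5,-49.5,0,0.1,-0.32],
    [197.5,-49.5,0,0.1,-0.32],
    [197.5,-49.5,0,0.1,-0.32],
    [197.5,-49.5,0,0.1,-0.32],
    [197.5,-49.5,0,0.1,-0.32],
    [197.5,-49.5,80,0.1,-0.32],
    [197.5,-49.5,120,0.1,-0.32],
    [197.5,-49.5,120,0.1,-0.32]
  ]
}}

```text
t: 6.32
tool_pos: [607.0, -219.7, 33.1]
tool_rot: [-0.656, 0.755, 0.0, 0.0]
wrist_force: [0.6, -0.4, -1.2]
finger_gap: 56.1
gripper_force: 0.0
```

Run:
```python
from h import *
s=st();print(tool([608.2,-218.5,-3]))
p=cam("wrist");W=cloud(p);print(boardfit(p,W,[608,-218],2.0,9));s=st()
```

```text
tcp [ 607.  -219.7   33.1] xaxis -97.98 tilt [-6.e-04  3.e-04 -1.e+00] gap 56.1 F [ 0.6 -0.4 -1.2]
[-1.37557144 -1.05213899 36.13655061]
(array([ 258,  225,  110,  148, 9549], dtype=int32), np.float64(4.702514957787599), ((608.1817016601562, -218.30606079101562), (72.79949188232422, 46.08451461791992), 82.26884460449219))
tcp [ 602.4 -217.9   23.5] xaxis -98.0 tilt [-0.0028  0.0133 -0.9999] gap 56.3 F [-3.1  1.7 -8.9]
```

Run:
```python
from h import *
for i in range(3): s=st();print(s["t"],np.round(s["dq"],3),np.round(s["joint_efforts"],1));p=cam("wrist")
save(p,"w5.png");W=cloud(p);print(boardfit(p,W,[608,-218],2.0,9))
```

```text
tcp [ 602.4 -217.9   23.5] xaxis -98.0 tilt [-0.0028  0.0133 -0.9999] gap 56.3 F [-3.1  1.7 -8.9]
6.3667 [ 0.013  0.003  0.014 -0.024 -0.167 -0.001] [ -0.2 -67.8  53.   11.8   0.2   0. ]
tcp [ 602.7 -218.    27.1] xaxis -97.95 tilt [-0.0014  0.0136 -0.9999] gap 56.0 F [-1.   0.  -1.1]
6.4167 [ 0.011 -0.06   0.114  0.059 -0.078 -0.001] [ -0.2 -47.7  35.5   7.3   1.    0. ]
tcp [ 605.4 -218.8   32.4] xaxis -97.88 tilt [ 6.0e-04  6.9e-03 -1.0e+00] gap 56.5 F [0.6 0.9 1.4]
6.4667 [ 0.009 -0.059  0.097  0.048 -0.019  0.001] [ -0.2 -41.7  30.3   5.8   0.3   0. ]
(array([ 253,  224,  111,  149, 9665], dtype=int32), np.float64(4.674806135403655), ((608.2000732421875, -218.3468475341797), (72.90328216552734, 46.18351364135742), 82.21224212646484))
```

Request:
{"name": "send_rows", "arguments": {
  "motion": [
    [0,0,0,0,-0.32],
    [0,0,0,0,-0.32],
    [0,0,0,0,-0.32],
    [0,0,0,0,-0.32]
  ]
}}

```text
t: 6.85
tool_pos: [608.7, -218.5, 37.5]
tool_rot: [-0.657, 0.754, -0.001, 0.001]
wrist_force: [-0.4, -0.9, -0.3]
finger_gap: 56.3
gripper_force: 0.0
```

Run:
```python
from h import *
s=st();print(tool([608.2,-218.4,-3]).round(2))
```

```text
tcp [ 608.7 -218.5   37.5] xaxis -97.82 tilt [ 0.    -0.003 -1.   ] gap 56.3 F [-0.4 -0.9 -0.3]
[-0.05  0.6  40.49]
```

Request:
{"name": "send_rows", "arguments": {
  "motion": [
    [0,0.5,6,0,-0.32],
    [0,0.5,14,0,-0.32],
    [0,0.5,22,0,-0.32],
    [0,0.5,29,0,-0.32],
    [0,0.5,34,0,-0.32],
    [0,0.5,37,0,-0.32],
    [0,0.5,38.5,0,-0.32],
    [0,0.5,39,0,-0.32]
  ]
}}

```text
t: 7.52
tool_pos: [607.1, -218.6, -3.8]
tool_rot: [-0.657, 0.754, 0.0, -0.0]
wrist_force: [0.4, 0.1, 0.8]
finger_gap: 56.2
gripper_force: 0.0
```

Request:
{"name": "send_rows", "arguments": {
  "motion": [
    [0,0,0.5,0,-0.32],
    [0,0,1,0,-0.32],
    [0,0,1,0,-0.32],
    [0,0,1,0,-0.32]
  ]
}}

```text
t: 7.85
tool_pos: [607.5, -218.6, -4.1]
tool_rot: [-0.657, 0.754, -0.0, 0.0]
wrist_force: [-0.0, -0.5, 1.3]
finger_gap: 56.2
gripper_force: 0.6
```

Run:
```python
from h import *
s=st();print(tool([608.2,-218.4,-3]).round(2))
```

```text
tcp [ 607.5 -218.6   -4.1] xaxis -97.83 tilt [ 2.e-04 -8.e-04 -1.e+00] gap 56.2 F [-0.  -0.5  1.3]
[-0.26 -0.7  -1.06]
```

Request:
{"name": "send_rows", "arguments": {
  "motion": [
    [0,-0.5,-0.7,0,-0.32],
    [0,-0.5,-0.7,0,-0.2],
    [0,-0.5,-0.7,0,-0.1],
    [0,-0.5,-0.7,0,0],
    [0,-0.5,-0.7,0,0.1],
    [0,-0.5,-0.7,0,0.2],
    [0,-0.5,-0.7,0,0.3],
    [0,-0.5,-0.7,0,0.3]
  ],
  "force": 25
}}

```text
t: 8.52
tool_pos: [608.5, -219.1, -2.0]
tool_rot: [-0.657, 0.754, -0.001, 0.0]
wrist_force: [-1.3, -0.5, 6.7]
finger_gap: 45.0
gripper_force: 29.4
```

Request:
{"name": "send_rows", "arguments": {
  "motion": [
    [0,0,-2,0,0.3],
    [0,0,-6,0,0.3],
    [0,0,-14,0,0.3],
    [0,0,-24,0,0.3],
    [0,0,-36,0,0.3],
    [0,0,-46,0,0.3],
    [0,0,-50,0,0.3],
    [0,0,-50,0,0.3]
  ]
}}

```text
t: 9.18
tool_pos: [608.7, -218.7, 48.5]
tool_rot: [-0.657, 0.754, -0.001, 0.001]
wrist_force: [-0.4, -0.5, 0.2]
finger_gap: 44.7
gripper_force: 25.8
```

Run:
```python
from h import *
p=cam("wrist");p=cam("wrist");p=cam("wrist");s=st();save(p,"w6.png");W=cloud(p)
r=R.from_quat(s["tool_rot"]).as_matrix();T=(W-np.array(s["tool_pos"]))@r
# board in tool frame
m=(np.abs(T[...,0])<45)&(np.abs(T[...,1])<22)&(T[...,2]>-15)&(T[...,2]<0)
q=T[m];print(len(q),np.percentile(q[:,2],[2,25,50,75,98]),np.percentile(q[:,0],[0.2,50,99.8]))
```

```text
tcp [ 607.3 -218.4   45.5] xaxis -97.84 tilt [-2.e-04  9.e-04 -1.e+00] gap 45.0 F [-0.3  0.1 -0.5]
13408 [-13.87117973  -7.79867636  -7.29569641  -6.87137449  -6.04999862] [-36.63365856  14.13887592  35.44610138]
```

View pics/w6.png

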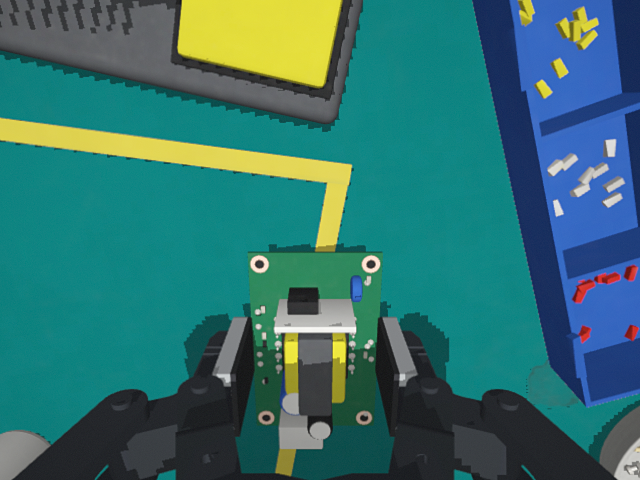

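The board is held level. Its edges lie at -36.6 and 35.4 mm along tool x, so its centre sits 0.6 mm towards tool -x. I'll carry it over to the base.

Request:
{"name": "send_rows", "arguments": {
  "motion": [
    [-8,2,-10,0,0.3],
    [-30,7.5,-20,0,0.3],
    [-64,16,-30,0,0.3],
    [-102,25.5,-30,0,0.3],
    [-138,34.5,-30,0,0.3],
    [-169,42.3,-30,0,0.3],
    [-189,47.3,-30,0,0.3],
    [-197,49.4,-30,0,0.3]
  ]
}}

```text
t: 10.0
tool_pos: [585.1, -13.5, 76.6]
tool_rot: [-0.658, 0.753, 0.0, 0.0]
wrist_force: [0.3, -0.2, -0.3]
finger_gap: 44.8
gripper_force: 25.8
```

Request:
{"name": "send_rows", "arguments": {
  "motion": [
    [0,0,2,0,0.3],
    [0,0,8,0,0.3],
    [0,0,14,0,0.3],
    [0,0,18,0,0.3],
    [0,0,20,0,0.3],
    [0,0,20,0,0.3],
    [0,0,20,0,0.3],
    [0,0,20,0,0.3]
  ]
}}

```text
t: 10.67
tool_pos: [585.8, -17.0, 56.4]
tool_rot: [-0.657, 0.754, -0.0, 0.0]
wrist_force: [0.8, 0.2, -0.2]
finger_gap: 45.0
gripper_force: 25.8
```

Run:
```python
from h import *
s=st();print(tool([585.8,-16.5,23]).round(2))
p=cam("wrist");s=st();print(tool([585.8,-16.5,23]).round(2))
W=cloud(p);r=R.from_quat(s["tool_rot"]).as_matrix();T=(W-np.array(s["tool_pos"]))@r
m=(np.abs(T[...,0])<45)&(np.abs(T[...,1])<22)&(T[...,2]>-15)&(T[...,2]<0);q=T[m];print(np.percentile(q[:,0],[0.2,50,99.8]))
c0=np.array([585.9,-15.9]);k=(np.linalg.norm(W[...,:2]-c0,axis=2)<80)&(W[...,2]>20)&(W[...,2]<24)
a=np.radians(82.2);ey=np.array([np.cos(a),np.sin(a)]);ex=np.array([ey[1],-ey[0]]);g=W[k][:,:2]-c0;print(np.percentile(g@ex,[.3,99.7]),np.percentile(g@ey,[.3,99.7]),k.sum())
```

```text
tcp [585.8 -17.   56.4] xaxis -97.87 tilt [ 1.e-04 -3.e-04 -1.e+00] gap 45.0 F [ 0.8  0.2 -0.2]
[-0.55  0.06 33.35]
tcp [585.8 -16.9  56.5] xaxis -97.86 tilt [ 0.e+00 -6.e-04 -1.e+00] gap 45.0 F [-0.6 -0.7 -0.8]
[-0.42  0.1  33.47]
[-36.52319206  15.70284556  35.68118783]
[-31.00501855  30.83789435] [-61.50923175  57.55845181] 7476
```

Request:
{"name": "send_rows", "arguments": {
  "motion": [
    [-0.4,0,4,0,0.3],
    [-0.4,0,10,0,0.3],
    [-0.4,0,17,0,0.3],
    [-0.4,0,22,0,0.3],
    [-0.4,0,25,0,0.3],
    [-0.4,0,27,0,0.3],
    [-0.4,0,29,0,0.3],
    [-0.4,0,30,0,0.3]
  ]
}}

```text
t: 11.38
tool_pos: [585.7, -16.3, 25.9]
tool_rot: [-0.657, 0.754, -0.0, -0.0]
wrist_force: [-0.4, 0.2, -0.2]
finger_gap: 44.5
gripper_force: 25.8
```

Request:
{"name": "send_rows", "arguments": {
  "motion": [
    [0,0,0.5,0,0.3],
    [0,0,1,0,0.3],
    [0,0,1.5,0,0.3],
    [0,0,2,0,0.3],
    [0,0,2.5,0,0.3],
    [0,0,2.5,0,0.3]
  ]
}}

```text
t: 11.88
tool_pos: [585.6, -16.3, 23.6]
tool_rot: [-0.657, 0.754, -0.0, -0.0]
wrist_force: [0.1, -0.7, -0.7]
finger_gap: 44.9
gripper_force: 25.8
```

Request:
{"name": "send_rows", "arguments": {
  "motion": [
    [0,0,0.5,0,0.3],
    [0,0,1,0,0.3],
    [0,0,1,0,0.3],
    [0,0,1.5,0,0.3],
    [0,0,1.5,0,0.3]
  ]
}}

```text
t: 12.3
tool_pos: [585.6, -16.3, 22.1]
tool_rot: [-0.657, 0.754, -0.0, -0.0]
wrist_force: [0.3, 1.5, -0.3]
finger_gap: 44.9
gripper_force: 25.8
```

Run:
```python
from h import *
p=cam("wrist");s=st();W=cloud(p);r=R.from_quat(s["tool_rot"]).as_matrix();T=(W-np.array(s["tool_pos"]))@r
m=(np.abs(T[...,0])<45)&(np.abs(T[...,1])<20)&(T[...,2]>-15)&(T[...,2]<0);q=W[m];print(np.percentile(q[:,2],[25,50]))
k=(np.linalg.norm(W[...,:2]-[585.9,-15.9],axis=2)<80)&(W[...,2]>20)&(W[...,2]<23.5);print(np.median(W[k][:,2]))
```

```text
tcp [585.6 -16.3  22.1] xaxis -97.84 tilt [ 1.e-04  0.e+00 -1.e+00] gap 44.5 F [-0.6 -1.  -0.3]
[28.27703837 28.76088534]
22.18488360730689
```

Request:
{"name": "send_rows", "arguments": {
  "motion": [
    [0,0,0.3,0,0.3],
    [0,0,0.5,0,0.3],
    [0,0,0.5,0,0.3]
  ]
}}

```text
t: 12.6
tool_pos: [585.7, -16.3, 22.0]
tool_rot: [-0.657, 0.754, -0.0, 0.0]
wrist_force: [-2.1, 0.9, 2.0]
finger_gap: 45.0
gripper_force: 26.0
```

Request:
{"name": "send_rows", "arguments": {
  "motion": [
    [0,0,0,0,-0.05],
    [0,0,0,0,-0.1],
    [0,0,0,0,-0.2],
    [0,0,0,0,-0.3],
    [0,0,0,0,-0.3],
    [0,0,-5,0,-0.3],
    [0,0,-12,0,-0.3],
    [0,0,-20,0,-0.3]
  ]
}}

```text
t: 13.27
tool_pos: [585.6, -16.4, 42.2]
tool_rot: [-0.657, 0.754, -0.0, -0.0]
wrist_force: [-0.1, -0.1, 0.7]
finger_gap: 55.4
gripper_force: 0.0
```

Request:
{"name": "send_rows", "arguments": {
  "motion": [
    [0,0,-10,0,-0.3],
    [0,0,-25,0,-0.3],
    [0,0,-45,0,-0.3],
    [0,0,-65,0,-0.3],
    [0,0,-85,0,-0.3],
    [0,0,-97,0,-0.3],
    [0,0,-100,0,-0.3],
    [0,0,-100,0,-0.3]
  ]
}}

```text
t: 13.93
tool_pos: [586.1, -16.1, 142.9]
tool_rot: [-0.657, 0.754, -0.0, 0.001]
wrist_force: [-0.1, -0.3, -0.9]
finger_gap: 55.7
gripper_force: 0.0
```

Run:
```python
from h import *
s=st();p=cam("wrist");save(p,"w7.png");W=cloud(p)
print(boardfit(p,W,[585.9,-15.9],26,31))
c0=np.array([585.9,-15.9]);k=(np.linalg.norm(W[...,:2]-c0,axis=2)<80)&(W[...,2]>20)&(W[...,2]<24)
a=np.radians(82.2);ey=np.array([np.cos(a),np.sin(a)]);ex=np.array([ey[1],-ey[0]]);g=W[k][:,:2]-c0
x,y=g@ex,g@ey;m=np.abs(x)>12;print(cv2.minAreaRect(W[k][m][:,:2].astype(np.float32)))
# plane fit of board top
k=(W[...,2]>27)&(W[...,2]<30)&(np.linalg.norm(W[...,:2]-c0,axis=2)<42);q=W[k]
print(np.linalg.lstsq(np.c_[q[:,:2]-c0,np.ones(len(q))],q[:,2],rcond=None)[0])
```

```text
tcp [586.1 -16.1 142.9] xaxis -97.84 tilt [-0.001 -0.002 -1.   ] gap 55.7 F [-0.1 -0.3 -0.9]
(array([ 278,  185,   76,  108, 4812], dtype=int32), np.float64(28.652932406316083), ((586.0252075195312, -15.62363052368164), (72.33779907226562, 46.151554107666016), 82.33169555664062))
((585.958984375, -15.561897277832031), (123.7500991821289, 62.2375602722168), 82.08561706542969)
[ 1.48023490e-03 -1.08997259e-03  2.86353926e+01]
```

View pics/w7.png

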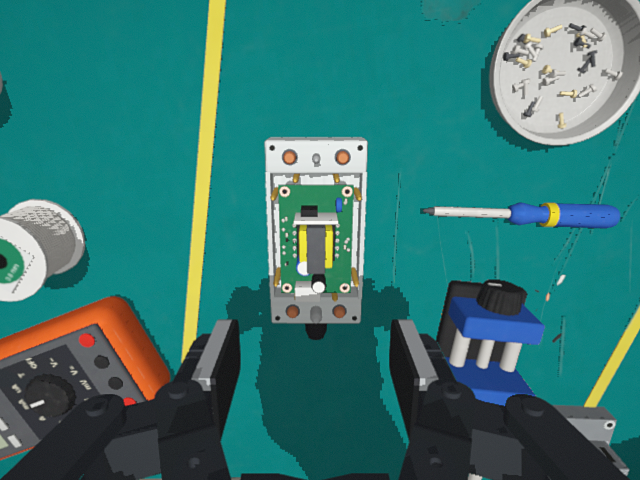

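The board is seated within about 0.1 mm and level, with the white terminal at (318,287) on the gland side. Next is the cover.

Request:
{"name": "send_rows", "arguments": {
  "motion": [
    [-12,12,-5,0,-0.6],
    [-35,34,-12,0,-0.6],
    [-63,61,-22,0,-0.6],
    [-91,88,-32,0,-0.6],
    [-119,115,-42,0,-0.6],
    [-147,142,-45,0,-0.6],
    [-175,169,-45,0,-0.6],
    [-192,187,-45,0,-0.6]
  ]
}}

```text
t: 14.65
tool_pos: [424.4, 201.3, 185.4]
tool_rot: [-0.658, 0.753, 0.0, -0.001]
wrist_force: [1.5, 1.1, 0.0]
finger_gap: 68.3
gripper_force: 0.0
```

Request:
{"name": "send_rows", "arguments": {
  "motion": [
    [-8,8,0,0,-0.6],
    [-11,10.5,0,0,-0.6],
    [-11,10.5,0,0,-0.6],
    [-11,10.5,0,0,-0.6],
    [-11,10.5,0,0,-0.6]
  ]
}}

```text
t: 15.07
tool_pos: [418.0, 211.0, 186.0]
tool_rot: [-0.657, 0.754, -0.0, -0.001]
wrist_force: [-0.4, 0.0, -0.4]
finger_gap: 68.4
gripper_force: 0.0
```

Run:
```python
from h import *
s=st();p=cam("wrist");save(p,"w8.png");W=cloud(p)
for t in "cover cover_cable_end cover_far_end".split():
    for m in env.mark_of(p,t)[:2]:
      print(t,round(m["confidence"],2),np.round(m["uv"]),world(p,m["uv"],z=0).round(1))
c0=np.array([418,212])
for lo,hi,rad in((37,41,65),(12,18,80),(37,47,65)):
  k=(np.linalg.norm(W[...,:2]-c0,axis=2)<rad)&(W[...,2]>lo)&(W[...,2]<hi)
  n,l,stt,ce=cv2.connectedComponentsWithStats(cv2.morphologyEx(k.astype(np.uint8),cv2.MORPH_OPEN,np.ones((2,2))))
  i=1+np.argmax(stt[1:,4]);mm=l==i;print(lo,hi,stt[i],np.median(W[mm][:,2]),cv2.minAreaRect(W[mm][:,:2].astype(np.float32)))
```

```text
tcp [418. 211. 186.] xaxis -97.9 tilt [ 1.1e-03  6.0e-04 -1.0e+00] gap 68.4 F [-0.4  0.  -0.4]
cover 0.68 [314. 225.] [420.4 220.9   0. ]
cover_cable_end 0.88 [315. 283.] [425.9 271.2   0. ]
cover_far_end 0.82 [322. 159.] [407.  170.1   0. ]
37 41 [280 177   2   2   4] 41.2413684647984 ((436.1742248535156, 173.24905395507812), (0.436284601688385, 0.7642483711242676), 85.73023986816406)
12 18 [ 276  144   87  101 2715] nan ((429.06695556640625, 177.92098999023438), (96.8733139038086, 49.641441345214844), 39.40460968017578)
37 47 [ 278  177   81  118 8819] nan ((418.4021301269531, 225.3936767578125), (96.89337921142578, 58.86119842529297), 80.00314331054688)
```

View pics/w8.png

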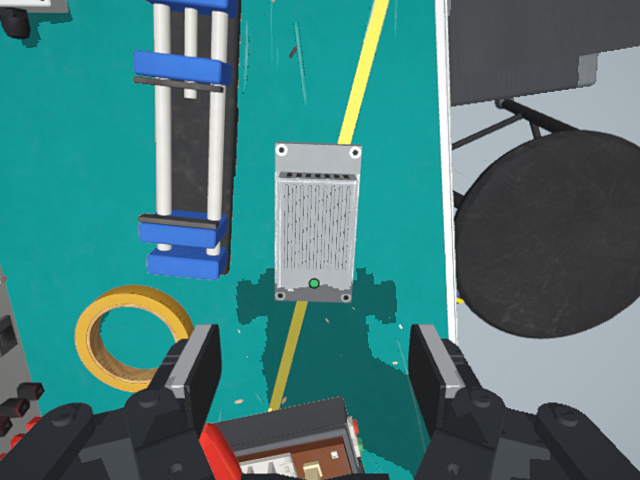

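The cover has its lamp at (314,284) towards world +y, so it needs no flip. I'll fit the cover more carefully.

```bash
cat >> h.py <<'E'
def coverfit(W,c0,off=0):
    out=[]
    for lo,hi in((13,17.5),(39,47)):
        d=np.linalg.norm(W[...,:2]-c0,axis=2)
        k=(d<75)&(W[...,2]>lo+off)&(W[...,2]<hi+off)
        q=W[k];r=cv2.minAreaRect(q[:,:2].astype(np.float32));out.append((k.sum(),round(float(np.median(q[:,2])),2),np.round(r[0],2),np.round(r[1],1),round(r[2],2)))
    return out
E
python3 - <<'E'
from h import *
p=cam("wrist");W=cloud(p)
for o in coverfit(W,[418,218]): print(o)
E
```

```text
(np.int64(3652), 15.26, array([439.02, 215.18]), array([124.5, 103.2]), 80.15)
(np.int64(8841), 42.53, array([440.63, 215.06]), array([84.9, 98.7]), 80.49)
```

```bash
cat >> h.py <<'E'
def coverfit(W,c0,off=0,ang=80.3):
    a=np.radians(ang);ey=np.array([np.cos(a),np.sin(a)]);ex=np.array([ey[1],-ey[0]])
    g=W[...,:2]-np.array(c0,float);x,y=g@ex,g@ey;out=[]
    for lo,hi in((13,17.5),(39,47)):
        k=(np.abs(x)<37)&(np.abs(y)<70)&(W[...,2]>lo+off)&(W[...,2]<hi+off)
        q=W[k];r=cv2.minAreaRect(q[:,:2].astype(np.float32));out.append((k.sum(),round(float(np.median(q[:,2])),2),np.round(r[0],2),np.round(r[1],1),round(r[2],2)))
    return out
E
python3 - <<'E'
from h import *
s=st()
for i in range(2):
  p=cam("wrist");W=cloud(p)
  for o in coverfit(W,[418,216]): print(o)
E
```

```text
tcp [418.  211.3 186.5] xaxis -97.9 tilt [ 3.e-04  1.e-04 -1.e+00] gap 68.0 F [0.8 0.6 0.6]
(np.int64(3593), 15.26, array([418.77, 218.83]), array([124.6,  62.2]), 80.2)
(np.int64(8765), 42.52, array([418.67, 218.68]), array([84.7, 54.1]), 80.09)
(np.int64(3577), 15.26, array([418.63, 218.68]), array([124.3,  62. ]), 80.34)
(np.int64(8768), 42.52, array([418.7 , 218.69]), array([84.7, 54.1]), 80.2)
```

Request:
{"name": "send_rows", "arguments": {
  "motion": [
    [-3,0.2,10,1,-0.6],
    [-7.4,0.3,30,1.9,-0.6],
    [-7.4,0.3,55,1.9,-0.6],
    [-7.4,0.3,80,1.9,-0.6],
    [-7.4,0.3,100,1.9,-0.6],
    [-7.4,0.3,112,1.9,-0.6],
    [-7.4,0.3,117,1.9,-0.6],
    [-7.4,0.3,117,1.9,-0.6]
  ]
}}

```text
t: 16.08
tool_pos: [418.0, 218.7, 68.6]
tool_rot: [-0.644, 0.765, -0.0, -0.001]
wrist_force: [-0.3, -0.1, 0.7]
finger_gap: 68.4
gripper_force: 0.0
```

Request:
{"name": "send_rows", "arguments": {
  "motion": [
    [0,0,0,0,-0.6],
    [0,0,0,0,-0.6]
  ]
}}

```text
t: 16.25
tool_pos: [419.1, 219.7, 71.1]
tool_rot: [-0.645, 0.765, -0.0, 0.001]
wrist_force: [-0.1, 0.5, -0.2]
finger_gap: 68.1
gripper_force: 0.0
```

Run:
```python
from h import *
p=cam("wrist");W=cloud(p);s=st()
for o in coverfit(W,[418,216]): print(o)
print(tool([418.7,218.7,11.5]).round(2))
```

```text
tcp [419.  219.7  71.1] xaxis -99.74 tilt [-0.0018 -0.0015 -1.    ] gap 68.0 F [-0.3  0.4  0.8]
(np.int64(6066), 15.33, array([410.28, 170.32]), array([26., 62.]), 80.36)
(np.int64(21330), 42.52, array([418.7 , 219.07]), array([85.3, 54.2]), 80.17)
[ 1.14  0.26 59.58]
```

Request:
{"name": "send_rows", "arguments": {
  "motion": [
    [0.6,0.2,6,0,-0.6],
    [0.6,0.2,16,0,-0.6],
    [0.6,0.2,28,0,-0.6],
    [0.6,0.2,40,0,-0.6],
    [0.6,0.2,50,0,-0.6],
    [0.6,0.2,56,0,-0.6],
    [0.6,0.2,59,0,-0.6],
    [0.6,0.2,59,0,-0.6]
  ]
}}

```text
t: 16.97
tool_pos: [417.8, 218.2, 9.6]
tool_rot: [-0.645, 0.765, -0.0, -0.001]
wrist_force: [-0.3, -0.1, -0.7]
finger_gap: 68.4
gripper_force: 0.0
```

Request:
{"name": "send_rows", "arguments": {
  "motion": [
    [0,0,0,0,-0.6],
    [0,0,0,0,-0.5],
    [0,0,0,0,-0.4],
    [0,0,0,0,-0.3],
    [0,0,0,0,-0.2],
    [0,0,0,0,0],
    [0,0,0,0,0.1],
    [0,0,0,0,0.1]
  ],
  "force": 40
}}

```text
t: 17.63
tool_pos: [418.6, 218.9, 11.5]
tool_rot: [-0.645, 0.765, -0.0, 0.001]
wrist_force: [0.1, -0.5, 4.8]
finger_gap: 53.2
gripper_force: 52.7
```

Run:
```python
from h import *
s=st()
```

```text
tcp [418.6 218.9  11.5] xaxis -99.73 tilt [-9.0e-04 -1.1e-03 -1.0e+00] gap 53.2 F [ 0.1 -0.5  4.8]
```

Request:
{"name": "send_rows", "arguments": {
  "motion": [
    [0,0,-3,0,0.1],
    [0,0,-10,0,0.1],
    [0,0,-22,0,0.1],
    [0,0,-40,0,0.1],
    [0,0,-62,0,0.1],
    [0,0,-84,0,0.1],
    [0,0,-100,0,0.1],
    [0,0,-110,0,0.1]
  ],
  "force": 60
}}

```text
t: 18.3
tool_pos: [418.6, 219.0, 123.5]
tool_rot: [-0.645, 0.765, 0.0, 0.001]
wrist_force: [-0.5, 0.9, -1.9]
finger_gap: 53.0
gripper_force: 71.2
```

Run:
```python
from h import *
s=st();print(tool([585.9,-15.8,125]).round(2))
p=cam("top");W=cloud(p);k=(W[...,0]>430)&(W[...,0]<620)&(W[...,1]>20)&(W[...,1]<200)&(W[...,2]<160);print(np.nanpercentile(W[k][:,2],[90,98,99.5]))
```

```text
tcp [418.6 219.  123.5] xaxis -99.74 tilt [-0.0023 -0.0019 -1.    ] gap 53.0 F [-0.5  0.9 -1.9]
[ 203.09 -204.56   -1.54]
[ 38.50270775 125.97461614 154.53106425]
```

Request:
{"name": "send_rows", "arguments": {
  "motion": [
    [10,-10,0,-0.3,0.1],
    [32,-32,0,-0.6,0.1],
    [59,-59,0,-1,0.1],
    [86,-86,0,-1.4,0.1],
    [113,-113,0,-1.9,0.1],
    [140,-140,0,-1.9,0.1],
    [165,-166,0,-1.9,0.1],
    [184,-185,0,-1.9,0.1]
  ]
}}

```text
t: 19.02
tool_pos: [569.8, 3.4, 119.3]
tool_rot: [-0.657, 0.754, 0.0, -0.001]
wrist_force: [-0.0, 1.5, -1.4]
finger_gap: 53.2
gripper_force: 71.5
```

Run:
```python
from h import *
s=st();print(tool([585.9,-15.8,110]).round(2))
```

```text
tcp [569.8   3.4 119.3] xaxis -97.92 tilt [ 9.0e-04  1.9e-03 -1.0e+00] gap 53.2 F [-0.   1.5 -1.4]
[ 16.77 -18.58   9.26]
```

Request:
{"name": "send_rows", "arguments": {
  "motion": [
    [9,-9.5,6,0,0.1],
    [14,-15,16,0,0.1],
    [17,-18,26,0,0.1],
    [18,-19.3,34,0,0.1],
    [18,-19.3,38,0,0.1],
    [18,-19.3,40,0,0.1],
    [18,-19.3,40,0,0.1],
    [18,-19.3,40,0,0.1]
  ]
}}

```text
t: 19.68
tool_pos: [586.0, -13.8, 81.2]
tool_rot: [-0.658, 0.753, -0.0, 0.0]
wrist_force: [0.7, -0.2, -2.2]
finger_gap: 53.3
gripper_force: 71.6
```

Request:
{"name": "send_rows", "arguments": {
  "motion": [
    [0,0,0,0,0.1],
    [0,0,0,0,0.1],
    [0,0,0,0,0.1]
  ]
}}

```text
t: 19.93
tool_pos: [586.1, -14.3, 81.2]
tool_rot: [-0.657, 0.754, -0.0, 0.0]
wrist_force: [1.0, -0.5, -2.5]
finger_gap: 52.9
gripper_force: 71.6
```

Run:
```python
from h import *
s=st();p=cam("wrist");save(p,"w9.png");W=cloud(p);zt=s["tool_pos"][2]-11.5
for o in coverfit(W,[585.9,-16],zt,82.2): print(o)
print(tool([585.9,-15.8,60]).round(2))
c0=np.array([585.9,-15.8]);a=np.radians(82.2);ey=np.array([np.cos(a),np.sin(a)]);ex=np.array([ey[1],-ey[0]])
g=W[...,:2]-c0;x,y=g@ex,g@ey
k=(np.abs(x)<40)&(np.abs(y)<75)&(W[...,2]>20)&(W[...,2]<24);print(k.sum(),x[k].min(),x[k].max(),y[k].min(),y[k].max())
```

```text
tcp [586.1 -14.3  81.2] xaxis -97.82 tilt [-2.e-04 -8.e-04 -1.e+00] gap 52.9 F [ 1.  -0.5 -2.5]
(np.int64(11705), 84.88, array([579.39, -62.93]), array([26.1, 62.5]), 81.9)
(np.int64(39635), 112.13, array([585.89, -16.07]), array([81.4, 74. ]), 82.19)
[ 1.42  0.03 21.06]
2297 -30.90110881302234 30.77461656822076 -61.7961151838638 -53.54836768028134
```

View pics/w9.png

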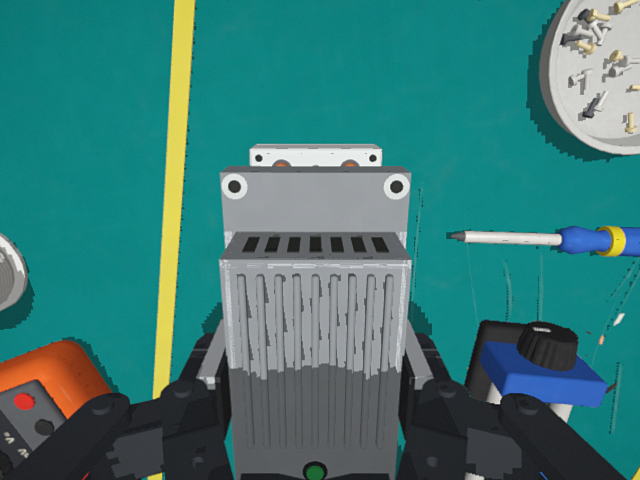

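The cover sits over the base, lined up in x. Its far edge is about 1.4 mm towards +y, which I'll correct while descending to just above the dowels.

Request:
{"name": "send_rows", "arguments": {
  "motion": [
    [0.5,0,3,0,0.1],
    [1,0,9,0,0.1],
    [1.4,0,16,0,0.1],
    [1.4,0,22,0,0.1],
    [1.4,0,26,0,0.1],
    [1.4,0,28,0,0.1],
    [1.4,0,29,0,0.1],
    [1.4,0,29,0,0.1]
  ]
}}

```text
t: 20.65
tool_pos: [585.7, -16.0, 51.4]
tool_rot: [-0.657, 0.754, -0.0, -0.0]
wrist_force: [0.4, 0.1, -2.4]
finger_gap: 53.3
gripper_force: 71.6
```

Request:
{"name": "send_rows", "arguments": {
  "motion": [
    [0,0,0,0,0.1],
    [0,0,0,0,0.1],
    [0,0,0,0,0.1]
  ]
}}

```text
t: 20.9
tool_pos: [586.0, -15.9, 52.0]
tool_rot: [-0.657, 0.754, -0.0, 0.0]
wrist_force: [0.1, -0.6, -2.7]
finger_gap: 53.3
gripper_force: 71.6
```

Run:
```python
from h import *
s=st();p=cam("wrist");W=cloud(p);zt=s["tool_pos"][2]-11.5
c0=np.array([585.9,-15.75]);a=np.radians(82.17);ey=np.array([np.cos(a),np.sin(a)]);ex=np.array([ey[1],-ey[0]])
g=W[...,:2]-c0;x,y=g@ex,g@ey
def rep(lo,hi):
  k=(np.abs(x)<40)&(y<-30)&(y>-75)&(W[...,2]>lo)&(W[...,2]<hi);q=W[k];X,Y=x[k],y[k]
  e=[(c,np.percentile(Y[np.abs(X-c)<3],1)) for c in(-25,-15,0,15,25) if (np.abs(X-c)<3).sum()>5]
  print(k.sum(),np.median(q[:,2]).round(2),"x",np.percentile(X,[.5,99.5]).round(2),"yedge",[round(float(b),2) for _,b in e])
rep(zt+13,zt+18);rep(20,24)
print(tool([c0[0],c0[1],34]).round(2))
```

```text
tcp [586.  -15.9  52. ] xaxis -97.83 tilt [-1.e-04 -6.e-04 -1.e+00] gap 53.3 F [ 0.1 -0.6 -2.7]
11755 55.72 x [-30.57  30.85] yedge [-61.84, -61.97, -61.91, -61.99, -61.98]
1028 21.94 x [-30.24  30.23] yedge [-61.78, -61.77, -61.85, -61.8, -61.71]
[-0.1   0.06 17.95]
```

Cover and base edges agree within about 0.2 mm. I'll lower the cover slowly onto the dowels.

Request:
{"name": "send_rows", "arguments": {
  "motion": [
    [-0.1,0,1.5,0,0.1],
    [-0.1,0,3,0,0.1],
    [-0.1,0,4.5,0,0.1],
    [-0.1,0,6,0,0.1],
    [-0.1,0,7.5,0,0.1],
    [-0.1,0,9,0,0.1],
    [-0.1,0,10,0,0.1],
    [-0.1,0,10,0,0.1]
  ]
}}

```text
t: 21.62
tool_pos: [585.6, -15.9, 41.2]
tool_rot: [-0.657, 0.754, 0.0, -0.0]
wrist_force: [0.2, 0.3, -1.4]
finger_gap: 52.9
gripper_force: 71.6
```

Request:
{"name": "send_rows", "arguments": {
  "motion": [
    [0,0,1,0,0.1],
    [0,0,2,0,0.1],
    [0,0,3,0,0.1],
    [0,0,4,0,0.1],
    [0,0,5,0,0.1],
    [0,0,6,0,0.1],
    [0,0,6,0,0.1]
  ],
  "force": 80
}}

```text
t: 22.2
tool_pos: [586.0, -15.9, 36.6]
tool_rot: [-0.657, 0.754, -0.0, 0.0]
wrist_force: [-4.6, 1.0, 5.9]
finger_gap: 53.0
gripper_force: 96.2
```

Request:
{"name": "send_rows", "arguments": {
  "motion": [
    [0,0,1,0,0.1],
    [0,0,2,0,0.1],
    [0,0,3,0,0.1],
    [0,0,3.5,0,0.1],
    [0,0,4,0,0.1],
    [0,0,4,0,0.1]
  ]
}}

```text
t: 22.7
tool_pos: [586.1, -15.9, 33.7]
tool_rot: [-0.657, 0.754, -0.001, 0.0]
wrist_force: [-6.2, 0.6, 10.0]
finger_gap: 52.7
gripper_force: 97.5
```

```bash
cat > e.py <<'E'
from h import *
s=st();p=cam("wrist");W=cloud(p);zt=s["tool_pos"][2]-11.5
c0=np.array([585.9,-15.75]);a=np.radians(82.17);ey=np.array([np.cos(a),np.sin(a)]);ex=np.array([ey[1],-ey[0]])
g=W[...,:2]-c0;x,y=g@ex,g@ey
k=(np.abs(x)<40)&(y<-46)&(y>-75)&(W[...,2]>zt+12)&(W[...,2]<zt+18.5);print("flange far top z",np.median(W[k][:,2]),"x",np.percentile(x[k],[.5,99.5]),"y",np.percentile(y[k],.5))
q=W[k];print(np.linalg.lstsq(np.c_[x[k],y[k]+54,np.ones(k.sum())],q[:,2],rcond=None)[0])
E
python3 e.py
```

```text
tcp [586.1 -15.9  33.7] xaxis -97.81 tilt [ 4.0e-04 -1.3e-03 -1.0e+00] gap 52.7 F [-6.2  0.6 10. ]
flange far top z 37.34531769018095 x [-30.38312035  30.95210534] y -62.06910215866806
[1.07788796e-03 6.13504432e-03 3.73231630e+01]
```

Request:
{"name": "send_rows", "arguments": {
  "motion": [
    [0,0.3,0.5,0,0.1],
    [0,0.5,1,0,0.1],
    [0,0.5,1.5,0,0.1],
    [0,0.5,2,0,0.1],
    [0,0.5,2,0,0.1],
    [0,0.5,2,0,0.1]
  ]
}}

```text
t: 23.25
tool_pos: [586.1, -15.9, 33.7]
tool_rot: [-0.657, 0.754, -0.001, 0.001]
wrist_force: [-9.0, 1.5, 18.5]
finger_gap: 52.7
gripper_force: 98.9
```

```bash
python3 e.py
```

```text
tcp [586.1 -15.9  33.7] xaxis -97.79 tilt [ 6.0e-04 -2.8e-03 -1.0e+00] gap 52.7 F [-9.   1.5 18.5]
flange far top z 37.33934605881427 x [-30.38212191  30.87286822] y -62.055558357532824
[2.11836770e-03 7.58481651e-03 3.73216541e+01]
```

Request:
{"name": "send_rows", "arguments": {
  "motion": [
    [0,0,0,0,0.1],
    [0,0,0,0,0.1],
    [0,0,0,0,0.1],
    [0,0,0,0,0.1],
    [0,0,0,0,0.1],
    [0,0,0,0,0.1]
  ]
}}

```text
t: 23.8
tool_pos: [586.1, -15.9, 33.7]
tool_rot: [-0.657, 0.754, -0.001, 0.001]
wrist_force: [-9.3, 1.3, 19.0]
finger_gap: 52.7
gripper_force: 98.9
```

```bash
python3 e.py
python3 - <<'E'
from h import *
p=cam("side");u,v=proj(p,[586,-16,25]);c=p["img"][int(v)-60:int(v)+60,int(u)-80:int(u)+80]
cv2.imwrite("pics/s10.png",cv2.resize(c,None,fx=4.5,fy=4.5,interpolation=cv2.INTER_CUBIC)[...,::-1])
E
```

```text
tcp [586.1 -15.9  33.7] xaxis -97.8 tilt [ 6.0e-04 -2.8e-03 -1.0e+00] gap 52.7 F [-9.3  1.3 19. ]
flange far top z 37.332351586329345 x [-30.35983015  30.97608755] y -62.06545946166984
[2.32243537e-03 7.61011705e-03 3.73175040e+01]
```

View pics/s10.png

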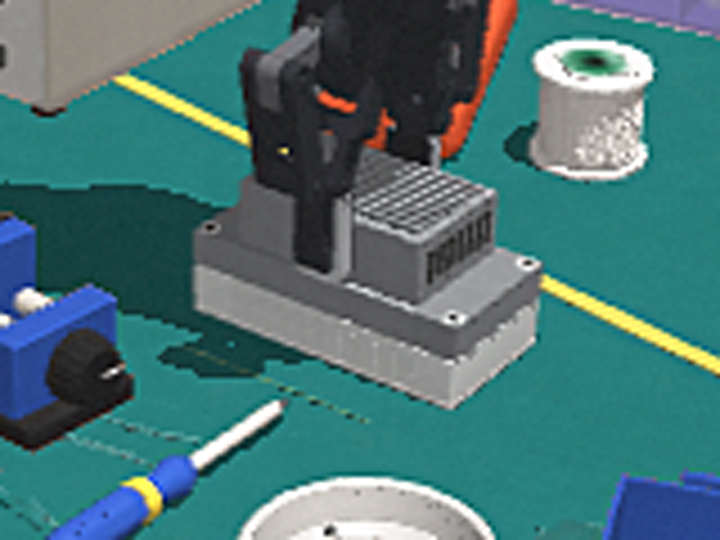

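The side view shows the halves meeting all along the seam, from (195,265) to (455,355) to (540,300), with the fingers on the cover and the pressing force steady. I'm handing in.

```bash
python3 -c "
from station import env
print(env.close_job())"
```

```text
the job is handed in; nothing more can be done
None
```

The job is handed in, with no pass/fail result returned: the board is seated with its terminal towards the gland, and the cover is closed on both dowels with the gripper still pressing at about 20 N.

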